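Open the double-latched guard of the film rewinder

ROBOT

A 7-joint arm with a two-finger parallel gripper is mounted at the origin on the work surface. World frame = base frame: x ahead of the robot, y to its left, z up, the work surface at z = 0. Lengths are in m, angles in rad, forces in N, time in s.
With the tool pointing down it reaches from about 0.35 to 0.9 m from the base axis. Payload 7.2 kg.
Tool frame: the origin (TCP) lies midway between the tips of the shut fingers; the grasp point (between the pads) lies manip.pinch_z behind it (manip.pinch_z is the distance from the TCP to the grasp point, in m); y points along the fingers, z is the direction in which the jaws open and shut, and the axes are right-handed (so a half turn about y gives the same grasp; the last joint's range is limited). The gripper opens to 88 mm and grips with 3 to 60 N. Pads are 20 mm wide; open, the fingers measure 115 mm over their backs; the gripper's body (75 mm by 178 mm) begins 61 mm behind the grasp point.
Start: joints at [1.091, 0.411, -0.013, 1.596, 0.006, 1.134, -0.082], TCP at [0.25, -0.573, 0.223] pointing down, gripper open.
Joint ranges: [-2.95, 2.95], [-0.29, 1.99], [-1.47, 1.44], [0.14, 2.54], [-1.03, 4.17], [0.13, 1.85], [-2.86, 2.86]. Speed limits (rad/s): [2.39, 2.39, 3.01, 3.01, 3.14, 3.14, 3.14].

INTERFACE

Orientations are given as a unit quaternion [w, x, y, z].
In Python, from station import status, grab_frame, hand_in, manip gives the robot as it stands.
- The arm moves only by the tool apply_moves, never from a script. Its argument "motion" is a list of rows, each an object with "rotation": the turn, a rotation vector about the world's x, y, z in degrees, a list of three; "dp": the shift along the world's x, y, z in m, a list of three; "grip": the opening, from 0 (shut) to 1 (fully open). A call has 1 to 12 rows; each row shifts and turns the commanded pose from where the row before left it; what a row does not reach is not made up. A row lasts 1/10 s, in which the tool goes at most 50 mm and 8.59 degrees, less where a joint would pass 70% of its speed; a pose out of reach is approached as far as the arm can. A call is refused whole if a number of a shift passes 0.05 or a number of a turn 8.59, either way. A call with a gripper value outside its range is refused whole. The fingers move at their own pace and stop on an object; the grip force is fixed at half the most. Time passes only in rows, so rows that do not move let the fingers close. It gives the time, the measured TCP pose, the force and the opening at its end, in the units of the state.
- status.get_obs(): the state, without advancing time (a new reading comes with each control period).
- grab_frame(name): name is "scene" or "top" or "wrist"; returns a dict with "frame" (400x640x3 uint8, red, green, blue), "fx", "fy", "cx", "cy" (pixels), "rvec" (rotation vector, rad) and "tvec" (3), from world to camera coordinates, as OpenCV has them; the wrist camera has in their place "hand_eye" (4x4, takes a point from camera to tool coordinates, whose origin is the TCP and whose axes are the tool frame's). Camera axes: x right, y down, z forward; pixel columns grow to the right and rows downward; lengths in m; the calibration is good to about 2 mm. A picture is of the moment at which its call begins: read the wrist's pose just before it. There is no depth.
- hand_in(): hands the job in, once; it reports no verdict.
The state is a dict: "time_s": time; "joint_positions": joint angles; "joint_velocities": joint speeds; "joint_efforts": joint torques, N m; "ee_pos": TCP position; "tool_rot": TCP orientation; "force": force on the tool from outside, world axes, zero at the start; "ft_torque": the same for the moment, N m; "finger_gap": finger opening in m.
Only numpy, scipy, OpenCV 4.12 (cv2) and the standard library are available. Lean on these libraries where they do the work, as an engineer would, in place of code of your own. Each camera call takes 0.05 s, during which the arm holds its last target.

TASK

A loose guide roller has been left lying on the guard (the hinged lid) of the film rewinder: lay it in the aluminium parts tray, set down and not dropped, so that it cannot roll away. Then open the guard: turn its T-handle a quarter turn to release it, lift the front edge slightly until the safety catch stops it, and with the edge lifted push the catch's tab sideways underneath and swing the guard up until it stands about upright. Leave the other things on the bench where they are.

Things in the scene. Friction and masses are not known exactly. Their poses are not given: they have to be found in the camera images.
- winder: Bench film rewinder, fixed: open-topped grey steel case 240 mm deep (x), 300 wide (y), 100 high, closed by a flat hinged guard; grey drive housing (70 mm deep, 84 high) behind it. Origin: centre of the case's underside, on the table; x points front to back, 66 to 100 degrees left of straight ahead, so its front faces the robot's right; y is the winder's left (towards the robot). Front wall's outer face at x = -120 mm.
- guard (a joint): Hinge angle of the guard, rad: 0 shut (flat), 1.57 upright, stop at 1.8. Friction hinges hold it at any angle; lifting it takes about 6 N at the front edge. Once unlatched it rises freely to about 0.115 rad (front edge up 31 mm), where the safety catch stops it.
- guard_hinge (a point): Middle of the hinge line at the guard's rear edge, level with its underside, 100 mm above the table; at x = +120 mm on the winder. Turns with the guard: x axis from front edge to hinge, y along the hinge to the left, z out of the guard's upper face.
- guard_lip (a point): Middle of the guard's front edge, on its underside; moves with the guard, axes as guard_hinge, 270 mm from it. Guard: white frame 270 mm deep, 300 wide, 6 thick, with a clear window (80 to 240 mm behind the front edge, 125 mm either side; its top 3 mm below the frame's). It overhangs the front wall by 30 mm all along, with free space under the overhang down to the table.
- latch (a joint): Turn of the T-handle, rad, anticlockwise seen from above. 0 (starts at 0 to 0.2): bar parallel to the front edge, guard locked. Stop at 1.57: bar points at the front edge, guard free; the cam clears its keeper beyond about 1.15. Slight friction (0.06 N m); stays where left.
- latch_grip (a point): Centre of the T-handle's black bar: 70 mm long, 12 wide, 14 high, spanning 16 to 30 mm above the guard's upper face on a round 16 mm stem. It stands on the guard's front strip, 55 mm behind the front edge, 30 mm right of the middle (y = -30 mm). Axes turn with the handle: y along the bar at all times, z up.
- catch (a joint): Sideways travel of the safety catch, m: 0 sprung home, stop at 0.014, positive to the left (winder +y). Spring 1.5 N at 0 rising to 3.6 N; springs back when let go. With the guard shut its neck sits in a notch of the front wall and moves only 2.5 mm; with the guard above 0.06 rad it can be pushed; from 0.008 on its hook is clear and the guard can rise past 0.115 rad.
- catch_tab (a point): Centre of the safety catch's steel tab, hanging under the guard's overhang, unseen from above: a plate 6 mm thick (y), 12 deep (x), reaching from 6 to 34 mm below the guard's underside, 3 to 15 mm behind the front edge, 45 mm left of the middle (y = +45 mm). Moves with guard and catch; axes as guard_hinge. Push its right-hand face to the left.
- roller: Loose aluminium guide roller lying on the guard's window: barrel 30 mm in diameter, 100 mm long, thin 10 mm journals bring it to 124 mm; 0.18 to 0.29 kg. Origin at its centre, y along its axis; x and z turn as it rolls.
- tray: Open shallow aluminium parts tray, loose, 0.6 kg: outside 180 mm (x) by 130 mm (y), 28 mm high, walls and floor 4 mm. Origin: centre of its underside. Stands on the robot's left or right of the rewinder, the stack on the other side.
- stack: Stack of three copper-coloured film rolls, 160 mm in diameter, 61 mm high; leave alone. Origin under its centre.
- core_a: Black plastic core ring, 96 mm in diameter, 14 mm high, beyond the rewinder on the robot's left; leave alone.
- core_b: The same black ring, beyond it on the robot's right; leave alone.
- core_w: White plastic core ring, 76 mm in diameter, 15 mm high, near the rewinder's front; leave alone.
- weight: Dark steel hold-down weight, stepped, 42 mm in diameter, 78 mm high; leave alone.
- mug: White mug, 80 mm in diameter, 85 mm high; leave alone.
Things that resemble listed ones, but are neither listed nor needed, are in the scene too. Several things have the shape of the roller; the one meant has the colours described above.

How it is judged:
On the way, in this order (a step that is already met when the one before it is completed fails the run):
1. the roller lies in the tray, let go (x of roller in the frame of tray between -0.075 and 0.075 m and y of roller in the frame of tray between -0.058 and 0.058 m and z of roller in the frame of tray below 0.026 m and linear speed of roller below 0.03 m/s and contact force between the fingers and roller below 0.05 N), for 0.2 s.
2. the T-handle is turned far enough to free the guard (at least 1.2 rad) (value of joint latch above 1.2 rad), for 0.1 s.
3. the front edge is lifted slightly (guard beyond 0.05 rad), the catch still holding (value of joint guard between 0.05 and 0.2 rad and value of joint catch below 0.005 m).
4. the catch is pushed aside (at least 5 mm) with the edge lifted (value of joint catch above 0.005 m and value of joint guard between 0.05 and 0.3 rad).
At the end, for the whole second after the job is handed in: The guard stands open at 1.3 rad (75 degrees) or more and is still; the roller lies at rest in the tray, released, within the tray's walls and on its floor (all of step 1 and value of joint guard above 1.3 rad and velocity of joint guard between -0.05 and 0.05 rad/s); the robot touches nothing.
It fails at once if the roller falls or is put down outside the tray (height (world z) of roller below 0.03 m and horizontal distance between roller and tray above 0.125 m).
It fails at once if the roller is dropped into the tray from more than about 30 mm (horizontal distance between roller and tray below 0.11 m and height (world z) of roller above 0.05 m and contact force between the fingers and roller below 0.02 N).
It fails at once if another thing on the bench is shifted by more than 30 mm or knocked over (distance of any of stack, core_a, core_b, core_w, weight, mug from where it was at the start of the episode above 0.03 m or angle between any of weight, mug's own z axis and vertical above 0.4 rad).
It also fails if it takes over 72 s, if anything falls off the work surface, if the arm or the gripper's body presses on something with over 40 N, if the wrist force passes 120 N, or if a joint passes its speed limit or range.

## Working session

There is one attempt and no reset: what is moved stays moved. The work goes in short steps, Python scripts to look and compute and a tool call to move; the robot and the scene stay as the last step left them, time stands still between calls to the robot, and variables do not carry over. Pictures are saved under pics/ and viewed, and the job is handed in when it is done.

Besides the shell and the picture viewer there is one more tool, called after ">>>" as name(argument=value, ...) on one line, values as JSON. apply_moves: Moves the arm, as the interface text tells. Its arguments: {"type":"object","properties":{"motion":{"type":"array"}},"required":["motion"]}

```bash
mkdir -p pics; ls
cat > h.py <<'E'
import numpy as np,cv2
from scipy.spatial.transform import Rotation as R
from station import status,grab_frame,hand_in,manip
def snap(name,fn):
    o=status.get_obs(); f=grab_frame(name)
    cv2.imwrite('pics/'+fn,cv2.cvtColor(f['frame'],cv2.COLOR_RGB2BGR))
    f['obs']=o
    np.save('pics/'+fn[:-4]+'.npy',f,allow_pickle=True)
    return f
def load(fn): return np.load('pics/'+fn+'.npy',allow_pickle=True).item()
def campose(f):
    K=np.array([[f['fx'],0,f['cx']],[0,f['fy'],f['cy']],[0,0,1]])
    if 'hand_eye' in f:
        o=f['obs'];q=o['tool_rot'];T=np.eye(4);T[:3,:3]=R.from_quat([q[1],q[2],q[3],q[0]]).as_matrix();T[:3,3]=o['ee_pos']
        C=T@np.array(f['hand_eye']);return K,C[:3,:3],C[:3,3]
    Rm=R.from_rotvec(np.array(f['rvec']).ravel()).as_matrix()
    return K,Rm.T,-Rm.T@np.array(f['tvec']).ravel()
def pix2z(f,u,v,z):
    K,Rc,c=campose(f);d=Rc@np.linalg.solve(K,[u,v,1.]);return c+d*(z-c[2])/d[2]
def proj(f,P):
    K,Rc,c=campose(f);p=K@(Rc.T@(np.array(P)-c));return p[:2]/p[2]
E
python3 - <<'E'
from h import *
print(status.get_obs());print([ (a,getattr(manip,a)) for a in dir(manip) if a[0]!='_'])
for n in('scene','top','wrist'):
    f=snap(n,n+'0.png');K,Rc,c=campose(f);print(n,c,K[0,0],Rc[:,2])
E
```

```text
pics
{'time_s': 0.0, 'joint_positions': array([ 1.09076776,  0.41184751, -0.01271552,  1.59706457,  0.00560679,
        1.13430233, -0.08218123]), 'joint_velocities': array([2.01566971e-03, 1.11008475e-03, 7.42162805e-05, 1.12657971e-04,
       1.15660356e-04, 1.06416185e-03, 2.23204009e-03]), 'joint_efforts': array([-1.16951069e-03, -5.87951732e+01,  6.41735550e-01, -2.91087377e+01,
       -5.38005971e-02,  1.82121957e-02,  1.12443088e-04]), 'ee_pos': array([ 0.249931  , -0.57228606,  0.22183331]), 'tool_rot': array([ 0.14443868, -0.14474879,  0.69270386, -0.69162606]), 'force': array([ 0.85500361, -0.24185195,  0.31016845]), 'ft_torque': array([-0.04510887,  0.01061472, -0.02840244]), 'finger_gap': 0.08749468689467901}
[('IKError', <class 'station.IKError'>), ('pinch_z', 0.0187)]
scene [0.9216183  0.56509655 1.06365374] 435.79116328426085 [-0.35307567 -0.47268335 -0.80740821]
top [0.27376486 0.0033713  1.29261895] 493.20643237356023 [ 0.17028445 -0.00759367 -0.98536569]
wrist [ 0.31350518 -0.54417817  0.38485561] 275.5712587801047 [-0.23888125 -0.10175824 -0.96570234]
```

View pics/top0.png

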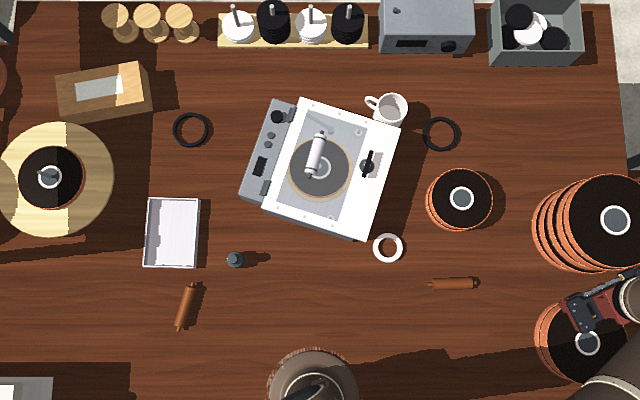

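View pics/scene0.png

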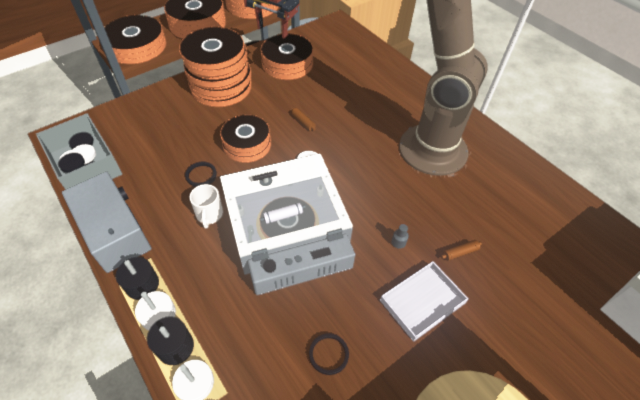

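The top view shows the winder around (325,170), its front edge to the right (handle at 368,163). The aluminium roller is on the window at (316,153), the tray at (171,232), the weight at (235,260), the white ring at (388,248) and the mug at (390,108). I'll zoom in for precise pixels.

Run:
```python
import cv2
i=cv2.imread('pics/top0.png')
cv2.imwrite('pics/top0z.png',cv2.resize(i[85:250,225:425],None,fx=4,fy=3.6*4/3.6*0.9 if 0 else 3.6,interpolation=cv2.INTER_CUBIC) if 0 else cv2.resize(i[90:250,230:430],None,fx=3.6,fy=3.6,interpolation=cv2.INTER_CUBIC))
cv2.imwrite('pics/top0t.png',cv2.resize(i[185:285,130:250],None,fx=5,fy=5,interpolation=cv2.INTER_CUBIC))
i=cv2.imread('pics/scene0.png')
cv2.imwrite('pics/scene0z.png',cv2.resize(i[140:300,200:370],None,fx=3.6,fy=3.6,interpolation=cv2.INTER_CUBIC))
```

```text
(no output)
```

View pics/top0z.png

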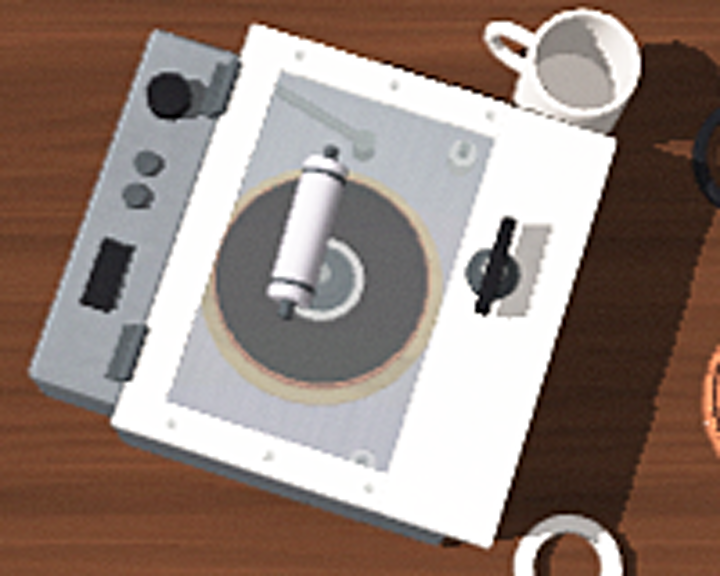

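View pics/top0t.png

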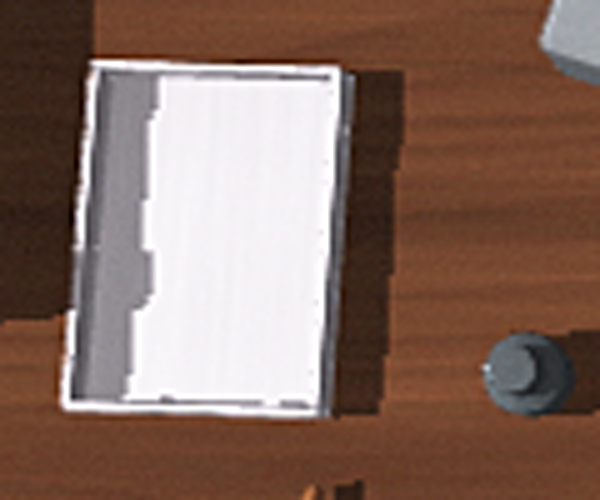

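View pics/scene0z.png

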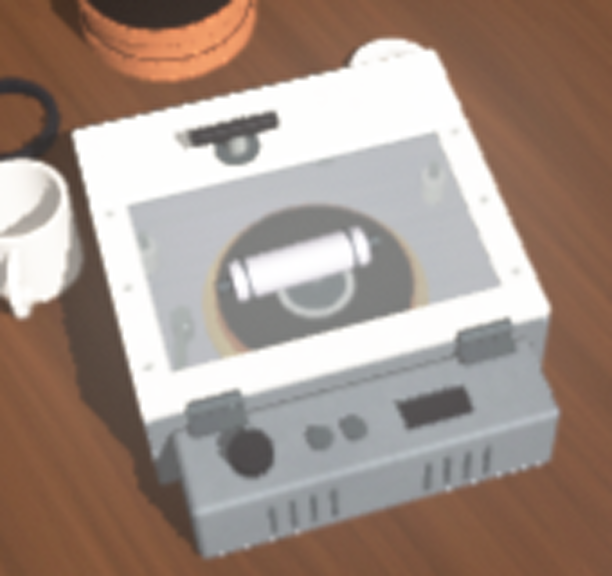

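```bash
cat > m.py <<'E'
from h import *
f=load('top0')
def z1(x,y,z):return pix2z(f,(x+.5)/3.6-.5+230,(y+.5)/3.6-.5+90,z)
def z2(x,y,z):return pix2z(f,(x+.5)/5-.5+130,(y+.5)/5-.5+185,z)
E
python3 - <<'E'
from m import *
c=np.array([z1(*p,.106) for p in [(255,24),(616,140),(491,548),(113,422)]])
print(c, [np.linalg.norm(c[i]-c[(i+1)%4]) for i in range(4)])
# rigid fit : lip-frame corners (x from front edge back)
L=np.array([[.27,-.15],[0,-.15],[0,.15],[.27,.15]])
a=L-L.mean(0);b=c[:,:2]-c[:,:2].mean(0)
th=np.arctan2((a[:,0]*b[:,1]-a[:,1]*b[:,0]).sum(),(a*b).sum())
Rm=np.array([[np.cos(th),-np.sin(th)],[np.sin(th),np.cos(th)]])
t=c[:,:2].mean(0)-Rm@L.mean(0);print('theta',np.degrees(th),'lip',t,'res',c[:,:2]-(L@Rm.T+t))
def W(x,y):return Rm@[x,y]+t
print('handle pred',W(.055,-.03),'tab',W(.009,.045))
h=[z1(*p,.136) for p in[(508,217),(485,313)]];print('handle',np.mean(h,0),h[0]-h[1])
r=[z1(*p,.118) for p in[(331,150),(287,314)]];print('roller',np.mean(r,0),r[0]-r[1],np.linalg.norm(r[0]-r[1]),np.degrees(np.arctan2(*(r[0]-r[1])[[1,0]])))
q=np.array([z2(*p,.028) for p in[(90,62),(347,68),(325,415),(63,408)]]);print('tray',q,q.mean(0),[np.linalg.norm(q[i]-q[(i+1)%4]) for i in range(4)])
print('weight',z2(520,362,.078))
g=load('scene0')
for P in[h[0],h[1],r[0],r[1]]:print(((proj(g,P)-[200,140]+.5)*3.6-.5))
for k in range(4): print(pix2z(g,*[(383,301)]*1 if 0 else (383,301),.028)) if k==0 else 0
print('white core',z1(568,565,.015),'mug',z1(580,60,.085))
print([ (proj(g,[*p[:2],.028])) for p in q])
E
```

```text
[[ 0.74440534  0.03441479  0.106     ]
 [ 0.66033684 -0.21751998  0.106     ]
 [ 0.37598909 -0.12574403  0.106     ]
 [ 0.46076097  0.12857948  0.106     ]] [np.float64(0.26559112349021335), np.float64(0.298791684669468), np.float64(0.2680796851182101), np.float64(0.29886638953150424)]
theta 71.7320185117964 lip [ 0.51805571 -0.17326354] res [[-0.00072519 -0.0016946 ]
 [-0.00015899  0.00276283]
 [ 0.0003735   0.00050024]
 [ 0.00051068 -0.00156847]]
handle pred [ 0.56378414 -0.13043935] tab [ 0.47814483 -0.15061135]
handle [ 0.56324717 -0.12930195  0.136     ] [ 0.06618536 -0.01654199  0.        ]
roller [ 0.59084483 -0.00380236  0.118     ] [ 0.11549112 -0.02988856  0.        ] 0.11929595416323416 -14.509541670523337
tray [[0.49835252 0.43170176 0.028     ]
 [0.49549105 0.29830854 0.028     ]
 [0.31672812 0.30206796 0.028     ]
 [0.3200931  0.43484917 0.028     ]] [0.4076662  0.36673186 0.028     ] [np.float64(0.13342390697306394), np.float64(0.17880245270342776), np.float64(0.13282384065983222), np.float64(0.1782872116463432)]
weight [0.34084789 0.19611173 0.078     ]
[192.03981494 134.78516092]
[276.76852456 110.14252411]
[218.06160813 286.6151654 ]
[372.26352466 239.19645469]
[0.50095514 0.31640315 0.028     ]
white core [ 0.37168726 -0.19087467  0.015     ] mug [ 0.72658298 -0.19735628  0.085     ]
[array([415.56568003, 337.17166234]), array([379.91501657, 294.39418227]), array([430.95605526, 259.57523042]), array([467.26588887, 297.90326022])]
```

View pics/wrist0.png

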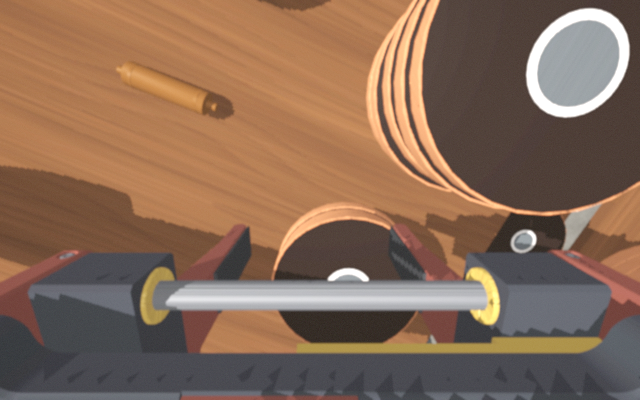

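Run:
```python
from h import *
q=status.get_obs()['tool_rot'];M=R.from_quat([*q[1:],q[0]]).as_matrix();print(M.round(3))
print('jaw yaw',np.degrees(np.arctan2(M[1,2],M[0,2])))
```

```text
[[-0.916 -0.001  0.4  ]
 [-0.4    0.001 -0.916]
 [ 0.    -1.    -0.001]]
jaw yaw -66.40550700101932
```

>>> apply_moves(motion=[{"dp": [0.02, 0.035, 0.01], "rotation": [0, 0, -3.8], "grip": 1}, {"dp": [0.025, 0.04, 0.01], "rotation": [0, 0, -3.8], "grip": 1}, {"dp": [0.025, 0.04, 0.01], "rotation": [0, 0, -3.8], "grip": 1}, {"dp": [0.025, 0.04, 0], "rotation": [0, 0, -3.8], "grip": 1}, {"dp": [0.025, 0.04, 0], "rotation": [0, 0, -3.8], "grip": 1}, {"dp": [0.025, 0.04, 0], "rotation": [0, 0, -3.8], "grip": 1}, {"dp": [0.025, 0.04, 0], "rotation": [0, 0, -3.8], "grip": 1}, {"dp": [0.025, 0.04, 0], "rotation": [0, 0, -3.8], "grip": 1}, {"dp": [0.025, 0.04, 0], "rotation": [0, 0, -3.8], "grip": 1}, {"dp": [0.025, 0.04, 0], "rotation": [0, 0, -3.9], "grip": 1}, {"dp": [0.025, 0.04, 0], "rotation": [0, 0, 0], "grip": 1}, {"dp": [0.025, 0.04, 0], "rotation": [0, 0, 0], "grip": 1}])

```text
time_s: 1.35
ee_pos: [0.5458, -0.096, 0.2526]
tool_rot: [0.089, -0.089, -0.701, 0.701]
force: [0.6, -0.9, 0.3]
finger_gap: 0.0881
```

>>> apply_moves(motion=[{"dp": [0.02, 0.04, 0], "rotation": [0, 0, 0], "grip": 1}, {"dp": [0.023, 0.045, 0], "rotation": [0, 0, 0], "grip": 1}, {"dp": [0.003, 0.008, 0], "rotation": [0, 0, 0], "grip": 1}, {"dp": [0, 0, 0], "rotation": [0, 0, 0], "grip": 1}, {"dp": [0, 0, 0], "rotation": [0, 0, 0], "grip": 1}])

```text
time_s: 1.85
ee_pos: [0.5904, -0.0068, 0.2523]
tool_rot: [0.09, -0.089, -0.701, 0.702]
force: [-0.3, -0.7, 1.1]
finger_gap: 0.0878
```

```bash
cat >> h.py <<'E'
def st():
    o=status.get_obs();q=o['tool_rot'];M=R.from_quat([*q[1:],q[0]]).as_matrix()
    print('t',round(o['time_s'],2),'p',o['ee_pos'].round(4),'jaw',np.degrees(np.arctan2(M[1,2],M[0,2])).round(1),'y',M[:,1].round(3),'F',o['force'].round(1),'T',o['ft_torque'].round(2),'gap',round(o['finger_gap'],4),'j',o['joint_positions'].round(2))
    return o,M
E
python3 - <<'E'
from h import *
st();f=snap('wrist','wrist1.png')
for P in [(.649,-.019,.118),(.533,.011,.118)]:print(proj(f,P))
E
```

```text
t 1.85 p [ 0.5904 -0.0068  0.2523] jaw -104.6 y [-0.001 -0.001 -1.   ] F [-0.3 -0.7  1.1] T [0.05 0.02 0.04] gap 0.0878 j [ 0.12  0.34 -0.26  1.63  0.09  1.18 -1.98]
[316.45721627 134.31984136]
[316.88140939 240.03430544]
```

View pics/wrist1.png

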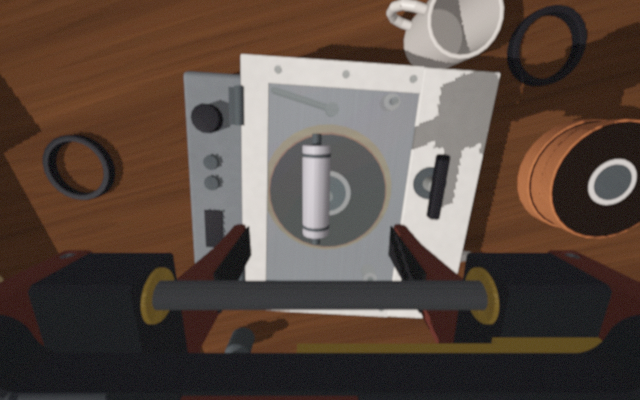

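The roller (316,135 to 316,244) matches the prediction within a few pixels. I'll descend over it.

>>> apply_moves(motion=[{"dp": [0, 0.001, -0.03], "rotation": [0, 0, 0], "grip": 1}, {"dp": [0, 0.001, -0.035], "rotation": [0, 0, 0], "grip": 1}, {"dp": [0, 0.001, -0.035], "rotation": [0, 0, 0], "grip": 1}, {"dp": [0, 0, -0.025], "rotation": [0, 0, 0], "grip": 1}, {"dp": [0, 0, -0.012], "rotation": [0, 0, 0], "grip": 1}, {"dp": [0, 0, -0.006], "rotation": [0, 0, 0], "grip": 1}, {"dp": [0, 0, 0], "rotation": [0, 0, 0], "grip": 1}, {"dp": [0, 0, 0], "rotation": [0, 0, 0], "grip": 0.6}, {"dp": [0, 0, 0], "rotation": [0, 0, 0], "grip": 0.2}, {"dp": [0, 0, 0], "rotation": [0, 0, 0], "grip": 0.2}, {"dp": [0, 0, 0], "rotation": [0, 0, 0], "grip": 0.2}, {"dp": [0, 0, 0], "rotation": [0, 0, 0], "grip": 0.2}])

```text
time_s: 3.1
ee_pos: [0.591, -0.0022, 0.1099]
tool_rot: [0.089, -0.089, -0.701, 0.701]
force: [-0.0, -0.5, -0.4]
finger_gap: 0.0514
```

```bash
python3 -c "
from h import *
st()"
```

```text
t 3.1 p [ 0.591  -0.0022  0.1099] jaw -104.5 y [ 0. -0. -1.] F [-0.  -0.5 -0.4] T [0.04 0.03 0.01] gap 0.0514 j [ 0.1   0.49 -0.24  1.78  0.15  0.89 -2.03]
```

>>> apply_moves(motion=[{"dp": [0, 0, -0.002], "rotation": [0, 0, 0], "grip": 0.1}, {"dp": [0, 0, 0], "rotation": [0, 0, 0], "grip": 0.1}, {"dp": [0, 0, 0], "rotation": [0, 0, 0], "grip": 0}, {"dp": [0, 0, 0], "rotation": [0, 0, 0], "grip": 0}, {"dp": [0, 0, 0], "rotation": [0, 0, 0], "grip": 0}, {"dp": [0, 0, 0], "rotation": [0, 0, 0], "grip": 0}])

```text
time_s: 3.7
ee_pos: [0.5907, -0.0022, 0.1074]
tool_rot: [0.089, -0.089, -0.701, 0.701]
force: [-0.1, -0.9, -2.5]
finger_gap: 0.0293
```

```bash
python3 -c "
from h import *
st()"
```

```text
t 3.7 p [ 0.5907 -0.0022  0.1074] jaw -104.5 y [-0. -0. -1.] F [-0.1 -0.9 -2.5] T [ 0.06  0.02 -0.07] gap 0.0293 j [ 0.1   0.49 -0.24  1.79  0.15  0.89 -2.03]
```

>>> apply_moves(motion=[{"dp": [0, 0, 0.015], "rotation": [0, 0, 0], "grip": 0}, {"dp": [0, 0, 0.03], "rotation": [0, 0, 0], "grip": 0}, {"dp": [0, 0, 0.035], "rotation": [0, 0, 0], "grip": 0}, {"dp": [-0.008, 0.016, 0.03], "rotation": [0, 0, 1.5], "grip": 0}, {"dp": [-0.02, 0.04, 0], "rotation": [0, 0, 1.5], "grip": 0}, {"dp": [-0.02, 0.04, 0], "rotation": [0, 0, 1.5], "grip": 0}, {"dp": [-0.02, 0.04, 0], "rotation": [0, 0, 1.5], "grip": 0}, {"dp": [-0.02, 0.04, 0], "rotation": [0, 0, 1.5], "grip": 0}, {"dp": [-0.02, 0.04, 0], "rotation": [0, 0, 1.5], "grip": 0}, {"dp": [-0.02, 0.04, 0], "rotation": [0, 0, 1.5], "grip": 0}, {"dp": [-0.02, 0.04, 0], "rotation": [0, 0, 1.5], "grip": 0}, {"dp": [-0.02, 0.04, 0], "rotation": [0, 0, 1.5], "grip": 0}])

```text
time_s: 4.9
ee_pos: [0.422, 0.3352, 0.219]
tool_rot: [-0.005, 0.006, 0.707, -0.707]
force: [0.5, 1.1, -2.8]
finger_gap: 0.0298
```

>>> apply_moves(motion=[{"dp": [-0.01, 0.022, 0], "rotation": [0, 0, 0], "grip": 0}, {"dp": [-0.005, 0.011, 0], "rotation": [0, 0, 0], "grip": 0}, {"dp": [0, 0, 0], "rotation": [0, 0, 0], "grip": 0}, {"dp": [0, 0, 0], "rotation": [0, 0, 0], "grip": 0}])

```text
time_s: 5.3
ee_pos: [0.4089, 0.3653, 0.2178]
tool_rot: [0.007, -0.007, -0.707, 0.707]
force: [0.0, -0.3, -1.7]
finger_gap: 0.0295
```

Run:
```python
from h import *
st();f=snap('wrist','wrist2.png')
for P in [(.498,.4317,.028),(.495,.298,.028),(.317,.302,.028),(.320,.435,.028)]:print(proj(f,P))
```

```text
t 5.3 p [0.4089 0.3653 0.2178] jaw -91.1 y [ 0.    -0.001 -1.   ] F [ 0.  -0.3 -1.7] T [-0.04 -0.04  0.02] gap 0.0295 j [-0.43  0.33 -0.49  1.76  0.17  1.09 -2.57]
[263.64823766 109.35197604]
[373.34903582 109.73946905]
[366.40310044 244.51353328]
[270.46358184 244.23310984]
```

View pics/wrist2.png

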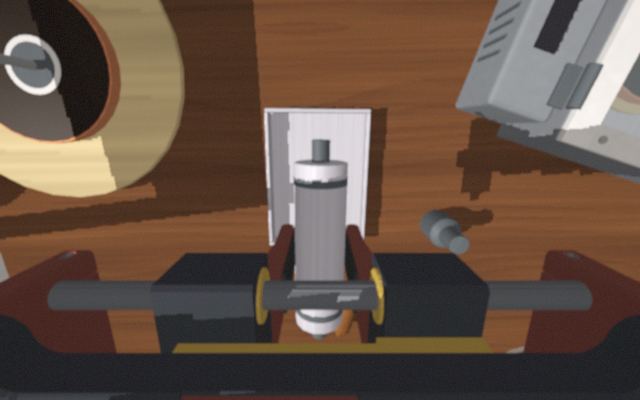

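Well centred over the tray. Lowering now.

>>> apply_moves(motion=[{"dp": [0, 0.001, -0.025], "rotation": [0, 0, 0], "grip": 0}, {"dp": [0, 0, -0.035], "rotation": [0, 0, 0], "grip": 0}, {"dp": [0, 0, -0.035], "rotation": [0, 0, 0], "grip": 0}, {"dp": [0, 0, -0.035], "rotation": [0, 0, 0], "grip": 0}, {"dp": [0, 0, -0.03], "rotation": [0, 0, 0], "grip": 0}, {"dp": [0, 0, -0.02], "rotation": [0, 0, 0], "grip": 0}, {"dp": [0, 0, -0.012], "rotation": [0, 0, 0], "grip": 0}, {"dp": [0, 0, -0.008], "rotation": [0, 0, 0], "grip": 0}, {"dp": [0, 0, 0], "rotation": [0, 0, 0], "grip": 0}, {"dp": [0, 0, 0], "rotation": [0, 0, 0], "grip": 0}])

```text
time_s: 6.35
ee_pos: [0.4086, 0.368, 0.0185]
tool_rot: [-0.006, 0.007, 0.707, -0.707]
force: [-0.1, -0.4, -3.0]
finger_gap: 0.0289
```

```bash
python3 -c "
from h import *
st()"
```

```text
t 6.35 p [0.4086 0.368  0.0185] jaw -91.0 y [ 0.001  0.001 -1.   ] F [-0.1 -0.4 -3. ] T [ 0.02 -0.02  0.03] gap 0.0289 j [-0.52  0.58 -0.4   1.93  0.34  0.69 -2.71]
```

>>> apply_moves(motion=[{"dp": [0, 0, -0.004], "rotation": [0, 0, 0], "grip": 0}, {"dp": [0, 0, -0.003], "rotation": [0, 0, 0], "grip": 0}, {"dp": [0, 0, -0.002], "rotation": [0, 0, 0], "grip": 0}, {"dp": [0, 0, 0], "rotation": [0, 0, 0], "grip": 0}, {"dp": [0, 0, 0], "rotation": [0, 0, 0], "grip": 0}])

```text
time_s: 6.85
ee_pos: [0.4078, 0.3678, 0.0087]
tool_rot: [0.006, -0.006, -0.707, 0.707]
force: [0.3, 0.6, -2.9]
finger_gap: 0.0295
```

>>> apply_moves(motion=[{"dp": [0, 0, -0.001], "rotation": [0, 0, 0], "grip": 0}, {"dp": [0, 0, 0], "rotation": [0, 0, 0], "grip": 0}])

```text
time_s: 7.05
ee_pos: [0.408, 0.3679, 0.0083]
tool_rot: [-0.006, 0.006, 0.707, -0.707]
force: [-2.5, -1.2, 5.7]
finger_gap: 0.0293
```

>>> apply_moves(motion=[{"dp": [0, 0, -0.001], "rotation": [0, 0, 0], "grip": 0}, {"dp": [0, 0, 0], "rotation": [0, 0, 0], "grip": 0}])

```text
time_s: 7.25
ee_pos: [0.408, 0.3679, 0.0082]
tool_rot: [0.006, -0.007, -0.707, 0.707]
force: [-3.5, -3.9, 16.1]
finger_gap: 0.0294
```

Contact with the floor. I'll back off 1 mm, open partway (about 55 mm), then retreat.

>>> apply_moves(motion=[{"dp": [0, 0, 0.001], "rotation": [0, 0, 0], "grip": 0.3}, {"dp": [0, 0, 0], "rotation": [0, 0, 0], "grip": 0.5}, {"dp": [0, 0, 0], "rotation": [0, 0, 0], "grip": 0.6}, {"dp": [0, 0, 0], "rotation": [0, 0, 0], "grip": 0.6}, {"dp": [0, 0, 0], "rotation": [0, 0, 0], "grip": 0.6}, {"dp": [0, 0, 0.015], "rotation": [0, 0, 0], "grip": 0.6}, {"dp": [0, 0, 0.03], "rotation": [0, 0, 0], "grip": 0.6}, {"dp": [0, 0, 0.04], "rotation": [0, 0, 0], "grip": 0.6}, {"dp": [0, 0, 0.045], "rotation": [0, 0, 0], "grip": 0.6}, {"dp": [0, 0, 0.045], "rotation": [0, 0, 0], "grip": 0.6}, {"dp": [0, 0, 0.04], "rotation": [0, 0, 0], "grip": 0.6}, {"dp": [0, 0, 0], "rotation": [0, 0, 0], "grip": 0.6}])

```text
time_s: 8.45
ee_pos: [0.4096, 0.3702, 0.2296]
tool_rot: [-0.003, 0.009, 0.71, -0.705]
force: [-0.2, -0.2, -1.2]
finger_gap: 0.0526
```

Run:
```python
from h import *
st();f=snap('wrist','wrist3.png')
```

```text
t 8.45 p [0.4096 0.3702 0.2296] jaw -91.0 y [ 0.008  0.007 -1.   ] F [-0.2 -0.2 -1.2] T [-0.01  0.02 -0.03] gap 0.0526 j [-0.43  0.32 -0.5   1.75  0.17  1.11 -2.57]
```

View pics/wrist3.png

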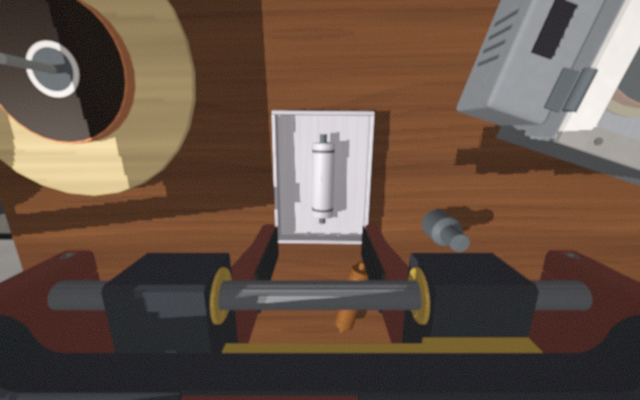

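The roller rests in the tray, clear of the walls (322,180). Next is the T-handle.

>>> apply_moves(motion=[{"dp": [0.013, -0.042, 0], "rotation": [0, 0, -1.1], "grip": 0.6}, {"dp": [0.013, -0.042, 0], "rotation": [0, 0, -1.1], "grip": 0.6}, {"dp": [0.013, -0.042, 0], "rotation": [0, 0, -1.1], "grip": 0.6}, {"dp": [0.013, -0.042, 0], "rotation": [0, 0, -1.1], "grip": 0.6}, {"dp": [0.013, -0.042, 0], "rotation": [0, 0, -1.1], "grip": 0.6}, {"dp": [0.013, -0.042, 0], "rotation": [0, 0, -1.1], "grip": 0.6}, {"dp": [0.013, -0.042, 0], "rotation": [0, 0, -1.1], "grip": 0.6}, {"dp": [0.013, -0.042, 0], "rotation": [0, 0, -1.1], "grip": 0.6}, {"dp": [0.013, -0.042, 0], "rotation": [0, 0, -1.1], "grip": 0.6}, {"dp": [0.013, -0.042, 0], "rotation": [0, 0, -1.1], "grip": 0.6}, {"dp": [0.013, -0.042, 0], "rotation": [0, 0, -1.1], "grip": 0.6}, {"dp": [0.011, -0.038, 0], "rotation": [0, 0, -1.1], "grip": 0.6}])

```text
time_s: 9.7
ee_pos: [0.5614, -0.1344, 0.2218]
tool_rot: [0.089, -0.087, -0.702, 0.702]
force: [0.1, 1.4, -0.9]
finger_gap: 0.0528
```

>>> apply_moves(motion=[{"dp": [0, 0, 0], "rotation": [0, 0, 0], "grip": 0.6}, {"dp": [0, 0, 0], "rotation": [0, 0, 0], "grip": 0.6}, {"dp": [0, 0, 0], "rotation": [0, 0, 0], "grip": 0.6}])

```text
time_s: 10.0
ee_pos: [0.5614, -0.1307, 0.2221]
tool_rot: [-0.087, 0.086, 0.702, -0.701]
force: [0.2, 0.3, 0.5]
finger_gap: 0.0527
```

Run:
```python
from h import *
st();f=snap('wrist','wrist4.png')
i=cv2.imread('pics/wrist4.png');cv2.imwrite('pics/wrist4z.png',cv2.resize(i[60:310,200:460],None,fx=2.3,fy=2.3))
for P in [(.596,-.1376,.136),(.530,-.121,.136)]:print(proj(f,P))
```

```text
t 10.0 p [ 0.5614 -0.1307  0.2221] jaw -104.1 y [-0.001  0.001 -1.   ] F [0.2 0.3 0.5] T [ 0.16  0.06 -0.05] gap 0.0527 j [ 0.29  0.34 -0.19  1.71  0.07  1.1  -1.73]
[317.52758107 163.83860702]
[317.6455936  233.97083208]
```

View pics/wrist4z.png

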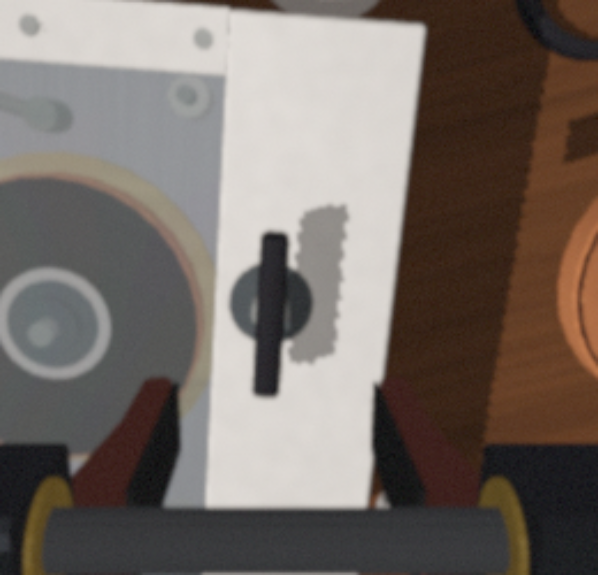

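Run:
```python
from h import *
f=load('wrist4')
a,b=[pix2z(f,200+x/2.3,60+y/2.3,.136) for x,y in[(275,234),(265.5,395)]]
print(a,b,(a+b)/2,np.linalg.norm(a-b),np.degrees(np.arctan2(*(a-b)[[1,0]])))
```

```text
[ 0.59739146 -0.13985013  0.136     ] [ 0.53276452 -0.1194947   0.136     ] [ 0.56507799 -0.12967242  0.136     ] 0.06775681479458265 -17.48276865646226
```

>>> apply_moves(motion=[{"dp": [0.002, 0.001, -0.02], "rotation": [0, 0, -2.5], "grip": 0.6}, {"dp": [0.001, 0, -0.03], "rotation": [0, 0, 0], "grip": 0.6}, {"dp": [0, 0, -0.025], "rotation": [0, 0, 0], "grip": 0.6}, {"dp": [0, 0, -0.015], "rotation": [0, 0, 0], "grip": 0.6}, {"dp": [0, 0, -0.007], "rotation": [0, 0, 0], "grip": 0.6}, {"dp": [0, 0, 0], "rotation": [0, 0, 0], "grip": 0.4}, {"dp": [0, 0, 0], "rotation": [0, 0, 0], "grip": 0.2}])

```text
time_s: 10.75
ee_pos: [0.5654, -0.1307, 0.1265]
tool_rot: [-0.102, 0.103, 0.7, -0.7]
force: [0.6, -0.5, 0.4]
finger_gap: 0.04
```

>>> apply_moves(motion=[{"dp": [0, 0, 0], "rotation": [0, 0, 0], "grip": 0.1}, {"dp": [0, 0, 0], "rotation": [0, 0, 0], "grip": 0}, {"dp": [0, 0, 0], "rotation": [0, 0, 0], "grip": 0}, {"dp": [0, 0, 0], "rotation": [0, 0, 0], "grip": 0}, {"dp": [0, 0, 0], "rotation": [0, 0, 0], "grip": 0}])

```text
time_s: 11.25
ee_pos: [0.5657, -0.1295, 0.1263]
tool_rot: [-0.102, 0.103, 0.7, -0.699]
force: [0.6, 4.2, 2.5]
finger_gap: 0.0118
```

```bash
python3 -c "
from h import *
st()"
```

```text
t 11.25 p [ 0.5657 -0.1295  0.1263] jaw -106.6 y [ 0.002  0.002 -1.   ] F [0.6 4.2 2.5] T [ 1.17 -0.18 -0.09] gap 0.0118 j [ 0.28  0.44 -0.18  1.8   0.09  0.9  -1.8 ]
```

Gripped at 11.8 mm, matching the 12 mm bar. Now I'll turn it anticlockwise, with a pause at 80°.

>>> apply_moves(motion=[{"dp": [0, 0, 0], "rotation": [0, 0, 5], "grip": 0}, {"dp": [0, 0, 0], "rotation": [0, 0, 7], "grip": 0}, {"dp": [0, 0, 0], "rotation": [0, 0, 8], "grip": 0}, {"dp": [0, 0, 0], "rotation": [0, 0, 8], "grip": 0}, {"dp": [0, 0, 0], "rotation": [0, 0, 8], "grip": 0}, {"dp": [0, 0, 0], "rotation": [0, 0, 8], "grip": 0}, {"dp": [0, 0, 0], "rotation": [0, 0, 8], "grip": 0}, {"dp": [0, 0, 0], "rotation": [0, 0, 8], "grip": 0}, {"dp": [0, 0, 0], "rotation": [0, 0, 8], "grip": 0}, {"dp": [0, 0, 0], "rotation": [0, 0, 8], "grip": 0}, {"dp": [0, 0, 0], "rotation": [0, 0, 4], "grip": 0}, {"dp": [0, 0, 0], "rotation": [0, 0, 0], "grip": 0}])

```text
time_s: 12.45
ee_pos: [0.5659, -0.13, 0.1263]
tool_rot: [0.372, -0.371, 0.602, -0.602]
force: [2.5, 5.4, 3.4]
finger_gap: 0.0114
```

```bash
python3 -c "
from h import *
st()"
```

```text
t 12.45 p [ 0.5659 -0.13    0.1263] jaw -26.6 y [ 0.002  0.001 -1.   ] F [2.5 5.4 3.4] T [ 1.2  -0.55  0.05] gap 0.0114 j [ 0.51  0.49 -0.49  1.78  0.28  0.94 -0.56]
```

>>> apply_moves(motion=[{"dp": [0, 0, 0], "rotation": [0, 0, 4], "grip": 0}, {"dp": [0, 0, 0], "rotation": [0, 0, 3], "grip": 0}, {"dp": [0, 0, 0], "rotation": [0, 0, 0], "grip": 0}, {"dp": [0, 0, 0], "rotation": [0, 0, 0], "grip": 0}])

```text
time_s: 12.85
ee_pos: [0.566, -0.13, 0.1263]
tool_rot: [-0.408, 0.406, -0.578, 0.579]
force: [2.6, 4.5, 2.9]
finger_gap: 0.0115
```

```bash
python3 -c "
from h import *
st()"
```

```text
t 12.85 p [ 0.566  -0.13    0.1263] jaw -19.8 y [ 0.002  0.001 -1.   ] F [2.6 4.5 2.9] T [ 1.08 -0.65  0.03] gap 0.0115 j [ 0.53  0.49 -0.52  1.78  0.29  0.94 -0.46]
```

>>> apply_moves(motion=[{"dp": [0, 0, 0.005], "rotation": [0, 0, 0], "grip": 0}, {"dp": [0, 0, 0.005], "rotation": [0, 0, 0], "grip": 0}, {"dp": [0, 0, 0.005], "rotation": [0, 0, 0], "grip": 0}, {"dp": [0, 0, 0.005], "rotation": [0, 0, 0], "grip": 0}, {"dp": [0, 0, 0.002], "rotation": [0, 0, 0], "grip": 0}, {"dp": [0, 0, 0], "rotation": [0, 0, 0], "grip": 0}])

```text
time_s: 13.45
ee_pos: [0.5665, -0.128, 0.1474]
tool_rot: [0.409, -0.405, 0.579, -0.578]
force: [7.0, 9.7, -6.2]
finger_gap: 0.0118
```

```bash
python3 -c "
from h import *
st()"
```

```text
t 13.45 p [ 0.5665 -0.128   0.1474] jaw -19.7 y [ 0.003  0.004 -1.   ] F [ 7.   9.7 -6.2] T [ 1.81 -1.59 -0.04] gap 0.0118 j [ 0.54  0.47 -0.53  1.76  0.27  0.98 -0.44]
```

>>> apply_moves(motion=[{"dp": [0, 0, 0], "rotation": [0, 0, 0], "grip": 0.5}, {"dp": [0, 0, 0], "rotation": [0, 0, 0], "grip": 0.5}, {"dp": [0, 0, 0], "rotation": [0, 0, 0], "grip": 0.5}, {"dp": [0, 0, 0.02], "rotation": [0, 0, 0], "grip": 0.5}, {"dp": [0, 0, 0.04], "rotation": [0, 0, 0], "grip": 0.5}, {"dp": [0, 0, 0.04], "rotation": [0, 0, 0], "grip": 0.3}, {"dp": [-0.01, -0.03, 0.02], "rotation": [0, 0, 0], "grip": 0}, {"dp": [-0.015, -0.04, 0.0], "rotation": [0, 0, 0], "grip": 0}, {"dp": [-0.015, -0.04, 0], "rotation": [0, 0, 0], "grip": 0}, {"dp": [-0.015, -0.04, 0], "rotation": [0, 0, 0], "grip": 0}, {"dp": [-0.01, -0.03, 0], "rotation": [0, 0, 0], "grip": 0}])

```text
time_s: 14.55
ee_pos: [0.4977, -0.3148, 0.2678]
tool_rot: [-0.405, 0.406, -0.579, 0.579]
force: [-0.4, -0.8, -0.2]
finger_gap: 0.0015
```

Run:
```python
from h import *
st();f=snap('scene','scene5.png');g=snap('top','top5.png')
i=cv2.imread('pics/scene5.png');j=cv2.imread('pics/top5.png')
cv2.imwrite('pics/c5.png',np.hstack([cv2.resize(i[100:300,180:370],None,fx=2,fy=2),cv2.resize(j[80:280,220:430],None,fx=2,fy=2)]))
```

```text
t 14.55 p [ 0.4977 -0.3148  0.2678] jaw -19.9 y [-0.001 -0.002 -1.   ] F [-0.4 -0.8 -0.2] T [-0.1  -0.07 -0.03] gap 0.0015 j [ 0.85  0.36 -0.49  1.6   0.18  1.22 -0.02]
```

View pics/c5.png

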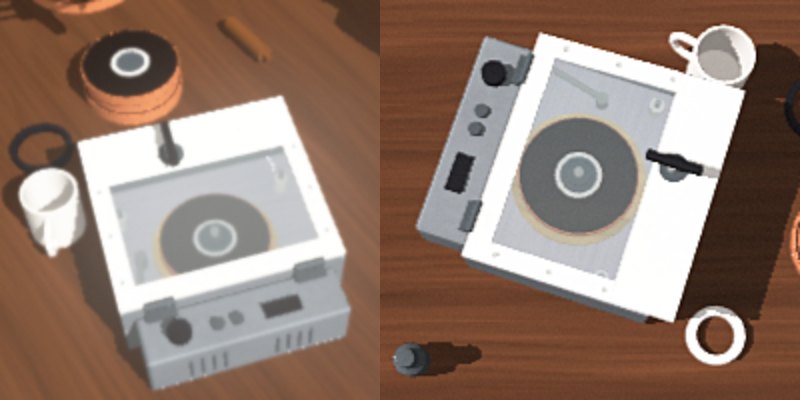

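```bash
cat >> h.py <<'E'
TH=np.radians(71.73);XW=np.array([np.cos(TH),np.sin(TH),0]);YW=np.array([-XW[1],XW[0],0]);LIP=np.array([.51806,-.17326,.1])
def G(x,y,z,g=0.): # point: x behind lip, y left, z above underside, guard angle g
    c,s=np.cos(g),np.sin(g);d=x-.27
    return LIP+.27*XW+XW*(d*c+z*s)+YW*y+np.array([0,0,-d*s+z*c])
E
python3 - <<'E'
from h import *
f=load('top5');s=load('scene5')
for g in(0,.05,.09,.115):
    for y in(-.15,.15):
        u=proj(f,G(0,y,.006,g));v=proj(s,G(0,y,.006,g));print(g,y,(u-[220,80])*2+[380,0],(v-[180,100])*2)
E
```

```text
0 -0.15 [743.69808703  96.93900831] [ 78.74078834 150.86036305]
0 0.15 [672.46859746 324.02814438] [279.5690031  105.52896018]
0.05 -0.15 [745.15125923  93.38464313] [ 77.32266837 145.06818997]
0.05 0.15 [673.17838144 322.88900966] [279.97535196  99.59266646]
0.09 -0.15 [745.9542147   90.37398234] [ 76.23617646 140.62719452]
0.09 0.15 [673.36267145 321.83208233] [280.40873323  95.01728282]
0.115 -0.15 [746.2889369   88.41751893] [ 75.5798428  137.94285336]
0.115 0.15 [673.29998315 321.10493798] [280.72927741  92.24018724]
```

Run:
```python
from h import *
f=load('top0')
for n,u,v,z in(('stack',462,198,.061),('coreb',441,134,.014),('corew',388,248,.015),('mug',391,108,.085)):
    p=pix2z(f,u,v,z);d=p-LIP;print(n,p,'x_w from lip',d@XW,'y_w',d@YW)
```

```text
stack [ 0.4917386  -0.37659529  0.061     ] x_w from lip -0.2013367456157023 y_w -0.03875012341402335
coreb [ 0.67531301 -0.34298056  0.014     ] x_w from lip -0.11186682452728466 y_w -0.2025324470852322
corew [ 0.36802877 -0.19229935  0.015     ] x_w from lip -0.06511365757858849 y_w 0.13649937250618058
mug [ 0.72201534 -0.19788611  0.085     ] x_w from lip 0.04055433790704234 y_w -0.20139407544870783
```

>>> apply_moves(motion=[{"dp": [0, 0.005, 0], "rotation": [0, 0, 1.6], "grip": 0}, {"dp": [0, 0.005, 0], "rotation": [7.6, -2.5, 0], "grip": 0}, {"dp": [0, 0.005, 0], "rotation": [7.6, -2.5, 0], "grip": 0}, {"dp": [0, 0.005, 0], "rotation": [7.6, -2.5, 0], "grip": 0}, {"dp": [0, 0.005, 0], "rotation": [7.6, -2.5, 0], "grip": 0}, {"dp": [0, 0.005, 0], "rotation": [7.6, -2.5, 0], "grip": 0}, {"dp": [0, 0, 0], "rotation": [0, 0, 0], "grip": 0}, {"dp": [0, 0, 0], "rotation": [0, 0, 0], "grip": 0}])

```text
time_s: 15.45
ee_pos: [0.5002, -0.2803, 0.2674]
tool_rot: [0.586, -0.195, 0.68, -0.396]
force: [-0.8, 0.9, 0.5]
finger_gap: 0.0004
```

```bash
python3 -c "
from h import *
st()"
```

```text
t 15.45 p [ 0.5002 -0.2803  0.2674] jaw -18.0 y [ 0.199  0.61  -0.767] F [-0.8  0.9  0.5] T [-0.59  0.16 -0.02] gap 0.0004 j [ 1.19  0.58 -0.61  1.52 -0.35  1.38  0.42]
```

>>> apply_moves(motion=[{"dp": [-0.005, 0.01, -0.01], "rotation": [7.6, -2.5, 0], "grip": 0}, {"dp": [-0.005, 0.01, -0.01], "rotation": [7.6, -2.5, 0], "grip": 0}, {"dp": [0, 0, 0], "rotation": [0, 0, 0], "grip": 0}, {"dp": [0, 0, 0], "rotation": [0, 0, 0], "grip": 0}])

```text
time_s: 15.85
ee_pos: [0.4908, -0.26, 0.2485]
tool_rot: [0.636, -0.1, 0.699, -0.312]
force: [0.6, 0.6, 0.6]
finger_gap: 0.0007
```

```bash
python3 -c "
from h import *
st()
snap('wrist','wrist6.png')"
```

```text
t 15.85 p [ 0.4908 -0.26    0.2485] jaw -18.0 y [ 0.257  0.786 -0.562] F [0.6 0.6 0.6] T [-0.71  0.15 -0.  ] gap 0.0007 j [ 1.29  0.71 -0.66  1.56 -0.48  1.42  0.54]
```

View pics/wrist6.png

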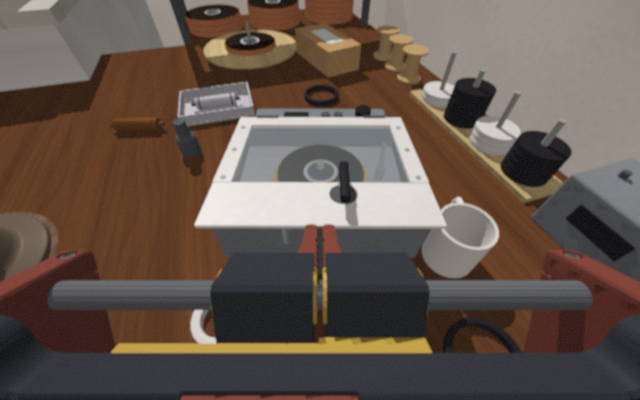

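Run:
```python
from h import *
f=load('wrist6')
for n,P in dict(tabtop=G(.003,.045,-.006,.09),tabbot=G(.003,.045,-.034,.09),lipL=G(0,.15,0,.09),lipR=G(0,-.15,0,.09),tgt=LIP+.016*XW+.02*YW).items():print(n,proj(f,P).round(1))
i=cv2.imread('pics/wrist6.png');cv2.imwrite('pics/wrist6z.png',cv2.resize(i[170:270,190:450],None,fx=3,fy=3,interpolation=cv2.INTER_CUBIC))
print(status.get_obs()['ee_pos'],'target stage',G(-.03,.018,0,0),'in', LIP+.016*XW+.018*YW)
```

```text
tabtop [282.8 232.1]
tabbot [284.8 245.9]
lipL [194.5 230.5]
lipR [445.2 231.6]
tgt [304.3 232. ]
[ 0.49146794 -0.25987267  0.24967854] target stage [ 0.49156253 -0.19610478  0.1       ] in [ 0.50598331 -0.15242365  0.1       ]
```

View pics/wrist6z.png

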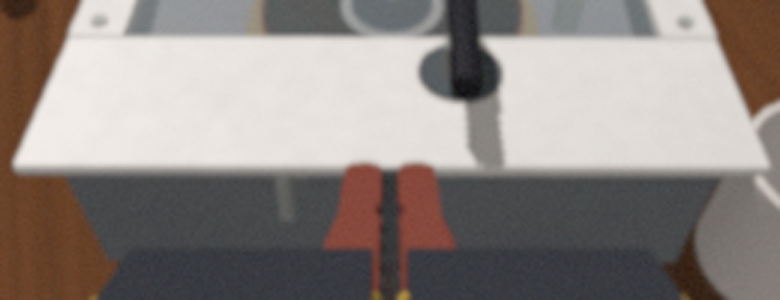

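>>> apply_moves(motion=[{"dp": [-0.003, 0.008, -0.03], "rotation": [3.8, -1.25, 0], "grip": 0}, {"dp": [-0.003, 0.009, -0.03], "rotation": [3.8, -1.25, 0], "grip": 0}, {"dp": [-0.003, 0.009, -0.03], "rotation": [0, 0, 0], "grip": 0}, {"dp": [0, 0.009, -0.03], "rotation": [0, 0, 0], "grip": 0}, {"dp": [0, 0, -0.02], "rotation": [0, 0, 0], "grip": 0}, {"dp": [0, 0, -0.008], "rotation": [0, 0, 0], "grip": 0}, {"dp": [0, 0, 0], "rotation": [0, 0, 0], "grip": 0}, {"dp": [0, 0, 0], "rotation": [0, 0, 0], "grip": 0}])

```text
time_s: 16.7
ee_pos: [0.4819, -0.2269, 0.1011]
tool_rot: [0.656, -0.049, 0.704, -0.267]
force: [0.1, 0.6, -1.0]
finger_gap: 0.0008
```

```bash
cat >> h.py <<'E'
def W(p): d=np.array(p)-LIP;return np.round([d@XW,d@YW,p[2]],4)
E
python3 - <<'E'
from h import *
o,M=st();print(W(o['ee_pos']))
f=snap('wrist','wrist7.png')
snap('scene','scene7.png')
for g in(.08,.1,.115):print(g,[proj(f,P).round(1) for P in(G(.003,.045,-.034,g),G(0,.15,0,g),G(0,-.15,0,g))])
i=cv2.imread('pics/wrist7.png');cv2.imwrite('pics/wrist7z.png',cv2.resize(i[130:270,160:480],None,fx=2.4,fy=2.4,interpolation=cv2.INTER_CUBIC))
E
```

```text
t 16.7 p [ 0.4819 -0.2269  0.1011] jaw -18.2 y [ 0.281  0.853 -0.44 ] F [ 0.1  0.6 -1. ] T [-0.73  0.22 -0.06] gap 0.0008 j [ 1.3   0.96 -0.64  1.67 -0.49  1.24  0.74]
[-0.0623  0.0176  0.1011]
0.08 [array([288.6, 193.6]), array([147.3, 159. ]), array([541.6, 160.2])]
0.1 [array([288.1, 188.8]), array([144.7, 152.6]), array([545.1, 153.8])]
0.115 [array([287.7, 185. ]), array([142.7, 147.5]), array([547.6, 148.8])]
```

View pics/wrist7z.png

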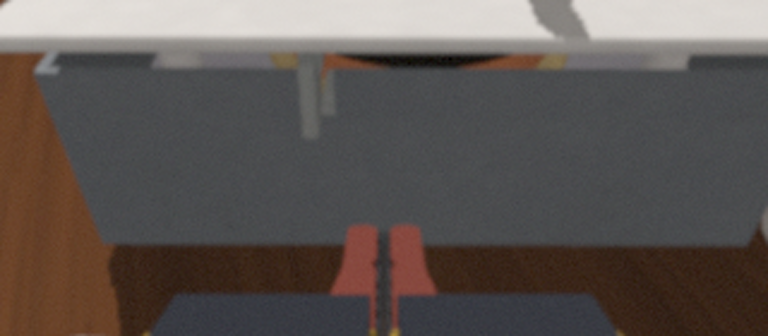

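The tab is visible at (289,187), and the guard is lifted about 0.1 rad with the finger clear to the tab's right. Moving in under the overhang.

>>> apply_moves(motion=[{"dp": [0.006, 0.018, 0], "rotation": [0, 0, 0], "grip": 0}, {"dp": [0.006, 0.018, 0], "rotation": [0, 0, 0], "grip": 0}, {"dp": [0.006, 0.018, 0], "rotation": [0, 0, 0], "grip": 0}, {"dp": [0.004, 0.012, 0], "rotation": [0, 0, 0], "grip": 0}, {"dp": [0.002, 0.007, 0], "rotation": [0, 0, 0], "grip": 0}, {"dp": [0, 0, 0], "rotation": [0, 0, 0], "grip": 0}, {"dp": [0, 0, 0], "rotation": [0, 0, 0], "grip": 0}])

```text
time_s: 17.5
ee_pos: [0.5049, -0.1541, 0.0996]
tool_rot: [0.656, -0.048, 0.705, -0.267]
force: [0.5, -0.1, -0.8]
finger_gap: 0.0002
```

Run:
```python
from h import *
o,M=st();print(W(o['ee_pos']))
f=snap('wrist','wrist8.png')
i=cv2.imread('pics/wrist8.png');cv2.imwrite('pics/wrist8z.png',cv2.resize(i[100:270,160:480],None,fx=2.4,fy=2.4,interpolation=cv2.INTER_CUBIC))
```

```text
t 17.5 p [ 0.5049 -0.1541  0.0996] jaw -18.2 y [ 0.282  0.853 -0.439] F [ 0.5 -0.1 -0.8] T [-0.74  0.2  -0.01] gap 0.0002 j [ 1.25  0.94 -0.68  1.78 -0.55  1.1   0.73]
[0.0141 0.0185 0.0996]
```

View pics/wrist8z.png

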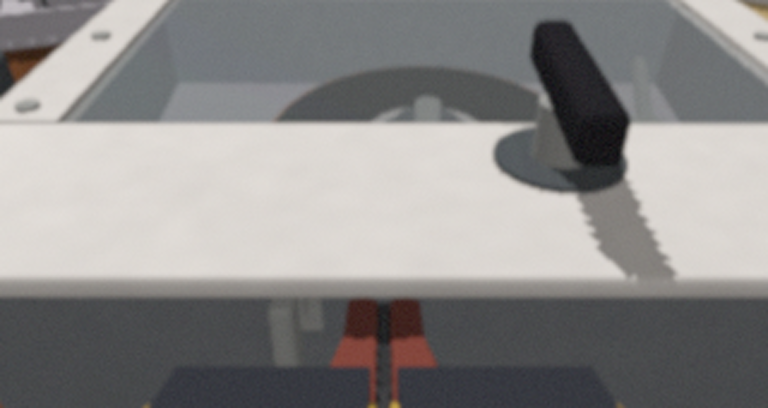

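>>> apply_moves(motion=[{"dp": [-0.004, 0.0013, 0], "rotation": [0, 0, 0], "grip": 0}, {"dp": [-0.004, 0.0013, 0], "rotation": [0, 0, 0], "grip": 0}, {"dp": [-0.004, 0.0013, 0], "rotation": [0, 0, 0], "grip": 0}, {"dp": [-0.004, 0.0013, 0], "rotation": [0, 0, 0], "grip": 0}, {"dp": [0, 0, 0], "rotation": [0, 0, 0], "grip": 0}, {"dp": [0, 0, 0], "rotation": [0, 0, 0], "grip": 0}])

```text
time_s: 18.15
ee_pos: [0.4891, -0.1485, 0.0995]
tool_rot: [0.656, -0.048, 0.705, -0.267]
force: [2.2, -1.2, -1.0]
finger_gap: 0.0006
```

Run:
```python
from h import *
o,M=st();print(W(o['ee_pos']),'Fw',o['force']@XW,o['force']@YW)
f=snap('wrist','wrist9.png')
i=cv2.imread('pics/wrist9.png');cv2.imwrite('pics/wrist9z.png',cv2.resize(i[100:270,160:480],None,fx=2.4,fy=2.4,interpolation=cv2.INTER_CUBIC))
```

```text
t 18.15 p [ 0.4891 -0.1485  0.0995] jaw -18.2 y [ 0.282  0.853 -0.439] F [ 2.2 -1.2 -1. ] T [-1.11  0.08 -0.47] gap 0.0006 j [ 1.27  0.93 -0.69  1.82 -0.55  1.09  0.75]
[0.0144 0.0352 0.0995] Fw -0.45716631230023186 -2.4384961776562952
```

View pics/wrist9z.png

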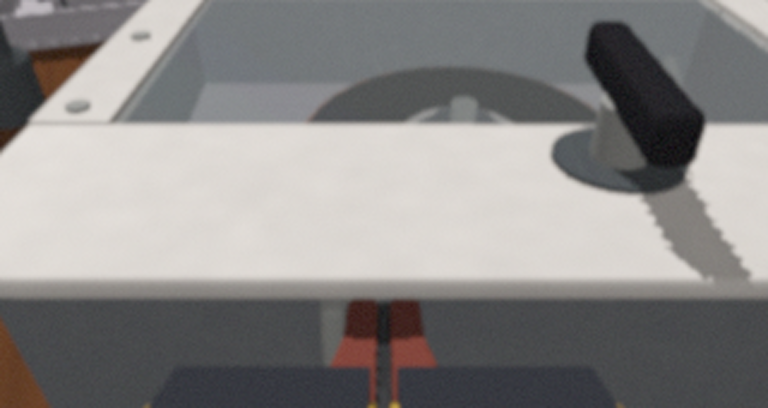

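>>> apply_moves(motion=[{"dp": [-0.0028, 0.001, 0], "rotation": [0, 0, 0], "grip": 0}, {"dp": [-0.0028, 0.001, 0], "rotation": [0, 0, 0], "grip": 0}, {"dp": [0, 0, 0], "rotation": [0, 0, 0], "grip": 0}, {"dp": [0, 0, 0], "rotation": [0, 0, 0], "grip": 0}])

```text
time_s: 18.6
ee_pos: [0.4834, -0.1465, 0.0995]
tool_rot: [0.656, -0.048, 0.705, -0.267]
force: [2.1, -3.4, -1.5]
finger_gap: 0.0007
```

Run:
```python
from h import *
o,M=st();print(W(o['ee_pos']),'Fw',o['force']@XW,o['force']@YW)
```

```text
t 18.6 p [ 0.4834 -0.1465  0.0995] jaw -18.2 y [ 0.282  0.853 -0.439] F [ 2.1 -3.4 -1.5] T [-1.29  0.11 -0.58] gap 0.0007 j [ 1.28  0.92 -0.69  1.83 -0.55  1.09  0.76]
[0.0145 0.0413 0.0995] Fw -2.6168886958265714 -3.0368198822776455
```

>>> apply_moves(motion=[{"dp": [0, 0, 0.005], "rotation": [0, 0, 0], "grip": 0}, {"dp": [0, 0, 0.005], "rotation": [0, 0, 0], "grip": 0}, {"dp": [0, 0, 0.005], "rotation": [0, 0, 0], "grip": 0}, {"dp": [0, 0.001, 0.005], "rotation": [0, 0, 0], "grip": 0}, {"dp": [0, 0.001, 0.005], "rotation": [0, 0, 0], "grip": 0}, {"dp": [0, 0, 0], "rotation": [0, 0, 0], "grip": 0}])

```text
time_s: 19.2
ee_pos: [0.4836, -0.1442, 0.1255]
tool_rot: [0.656, -0.048, 0.705, -0.266]
force: [3.4, -3.6, -1.4]
finger_gap: 0.0004
```

Run:
```python
from h import *
o,M=st();print(W(o['ee_pos']),'Fw',o['force']@XW,o['force']@YW)
f=snap('wrist','wrist10.png')
for g in(.12,.15,.18,.21):print(g,[proj(f,P).round(1) for P in(G(0,.15,0,g),G(.08,.125,.006,g),G(0,0,0,g))])
```

```text
t 19.2 p [ 0.4836 -0.1442  0.1255] jaw -18.2 y [ 0.281  0.854 -0.439] F [ 3.4 -3.6 -1.4] T [-1.25 -0.03 -0.82] gap 0.0004 j [ 1.28  0.88 -0.7   1.83 -0.56  1.11  0.74]
[0.0168 0.0419 0.1255] Fw -2.383370448224974 -4.363664512170525
0.12 [array([135.3, 252.8]), array([218.3, 176.1]), array([393.8, 253.4])]
0.15 [array([130. , 242.4]), array([217. , 169.7]), array([396. , 242.9])]
0.18 [array([124.7, 231. ]), array([215.6, 163. ]), array([398.2, 231.5])]
0.21 [array([119.4, 218.7]), array([214.4, 156.1]), array([400.3, 219.3])]
```

View pics/wrist10.png

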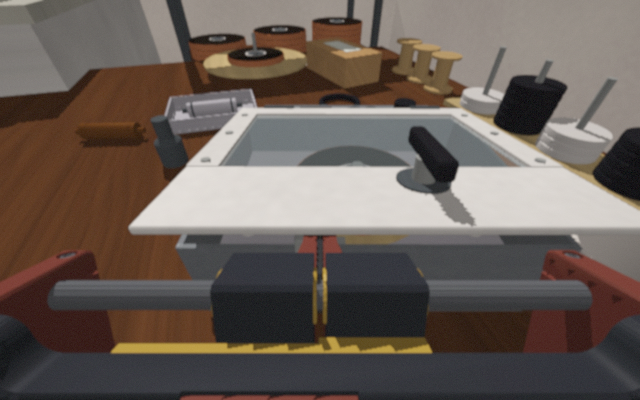

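Run:
```python
from h import *
o=status.get_obs();p0=o['ee_pos']
a=np.arcsin(.439);d=np.array([np.cos(a),-np.sin(a)]);n=np.array([np.sin(a),np.cos(a)])
prev=None
for th in np.arange(.17,1.56,.09):
    lip=np.array([.27-.27*np.cos(th),.1+.27*np.sin(th)])
    e=np.array([np.cos(th),-np.sin(th)])  # lip->hinge
    nu=np.array([-np.sin(th),-np.cos(th)]) # underside normal
    if th<a: # lip on top line, tip .02 ahead along finger
        tcp=lip+.02*d-.010*n
    else:
        tcp=lip+.02*e-.010*n
    w=LIP*[1,1,0]+XW*tcp[0]+YW*.0415+np.array([0,0,tcp[1]])
    print(round(th,2),tcp.round(4),w.round(4),(w-(prev if prev is not None else p0)).round(4));prev=w
```

```text
0.17 [0.0175 0.1279] [ 0.4841 -0.1437  0.1279] [0.0005 0.0005 0.0025]
0.26 [0.0227 0.1516] [ 0.4858 -0.1387  0.1516] [0.0016 0.0049 0.0237]
0.35 [0.0299 0.1748] [ 0.488  -0.1318  0.1748] [0.0023 0.0069 0.0232]
0.44 [0.0393 0.1972] [ 0.491  -0.1229  0.1972] [0.0029 0.0089 0.0224]
0.53 [0.0499 0.2174] [ 0.4943 -0.1129  0.2174] [0.0033 0.0101 0.0202]
0.62 [0.0621 0.2363] [ 0.4981 -0.1012  0.2363] [0.0038 0.0116 0.0189]
0.71 [0.076 0.254] [ 0.5025 -0.0881  0.254 ] [0.0044 0.0132 0.0177]
0.8 [0.0914 0.2704] [ 0.5073 -0.0734  0.2704] [0.0048 0.0146 0.0164]
0.89 [0.1083 0.2853] [ 0.5126 -0.0575  0.2853] [0.0053 0.016  0.0149]
0.98 [0.1264 0.2986] [ 0.5183 -0.0403  0.2986] [0.0057 0.0172 0.0134]
1.07 [0.1456 0.3103] [ 0.5243 -0.022   0.3103] [0.006  0.0183 0.0117]
1.16 [0.1658 0.3202] [ 0.5306 -0.0028  0.3202] [0.0063 0.0192 0.0099]
1.25 [0.1868 0.3283] [0.5372 0.0171 0.3283] [0.0066 0.0199 0.008 ]
1.34 [0.2084 0.3344] [0.544  0.0377 0.3344] [0.0068 0.0206 0.0061]
1.43 [0.2305 0.3385] [0.5509 0.0587 0.3385] [0.0069 0.021  0.0042]
1.52 [0.2529 0.3407] [0.5579 0.0799 0.3407] [0.007  0.0213 0.0022]
```

>>> apply_moves(motion=[{"dp": [0.001, 0.0025, 0.013], "rotation": [0, 0, 0], "grip": 0}, {"dp": [0.001, 0.0025, 0.012], "rotation": [0, 0, 0], "grip": 0}, {"dp": [0.001, 0.0035, 0.0115], "rotation": [0, 0, 0], "grip": 0}, {"dp": [0.0012, 0.0035, 0.0115], "rotation": [0, 0, 0], "grip": 0}, {"dp": [0.0015, 0.0045, 0.011], "rotation": [0, 0, 0], "grip": 0}, {"dp": [0.0015, 0.0045, 0.011], "rotation": [0, 0, 0], "grip": 0}, {"dp": [0.0016, 0.005, 0.01], "rotation": [0, 0, 0], "grip": 0}, {"dp": [0.0017, 0.005, 0.01], "rotation": [0, 0, 0], "grip": 0}, {"dp": [0, 0, 0], "rotation": [0, 0, 0], "grip": 0}])

```text
time_s: 20.15
ee_pos: [0.494, -0.1126, 0.2167]
tool_rot: [0.656, -0.049, 0.704, -0.266]
force: [3.3, -2.3, 2.3]
finger_gap: 0.0004
```

Run:
```python
from h import *
o,M=st();print(W(o['ee_pos']),'Fw',o['force']@XW,o['force']@YW)
f=snap('scene','scene11.png');snap('wrist','wrist11.png')
i=cv2.imread('pics/scene11.png')
cv2.imwrite('pics/s11.png',cv2.resize(i[60:310,150:430],None,fx=2.4,fy=2.4))
```

```text
t 20.15 p [ 0.494  -0.1126  0.2167] jaw -18.1 y [ 0.281  0.854 -0.438] F [ 3.3 -2.3  2.3] T [-0.83 -0.14 -0.71] gap 0.0004 j [ 1.29  0.72 -0.77  1.85 -0.64  1.17  0.64]
[0.0501 0.0418 0.2167] Fw -1.1242105989453237 -3.7980687259964565
```

View pics/s11.png

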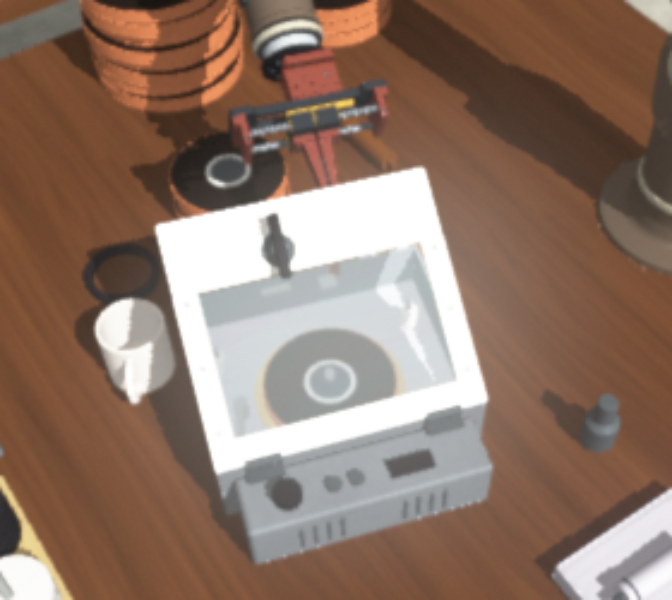

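The guard rises with the finger. Continuing along the arc.

>>> apply_moves(motion=[{"dp": [0.002, 0.006, 0.0095], "rotation": [0, 0, 0], "grip": 0}, {"dp": [0.002, 0.006, 0.0095], "rotation": [0, 0, 0], "grip": 0}, {"dp": [0.0022, 0.0066, 0.009], "rotation": [0, 0, 0], "grip": 0}, {"dp": [0.0022, 0.0066, 0.009], "rotation": [0, 0, 0], "grip": 0}, {"dp": [0.0024, 0.0073, 0.0082], "rotation": [0, 0, 0], "grip": 0}, {"dp": [0.0024, 0.0073, 0.0082], "rotation": [0, 0, 0], "grip": 0}, {"dp": [0.0026, 0.008, 0.0075], "rotation": [0, 0, 0], "grip": 0}, {"dp": [0.0026, 0.008, 0.0075], "rotation": [0, 0, 0], "grip": 0}, {"dp": [0.0028, 0.0086, 0.0067], "rotation": [0, 0, 0], "grip": 0}, {"dp": [0.0028, 0.0086, 0.0067], "rotation": [0, 0, 0], "grip": 0}, {"dp": [0, 0, 0], "rotation": [0, 0, 0], "grip": 0}])

```text
time_s: 21.35
ee_pos: [0.5181, -0.039, 0.2978]
tool_rot: [0.656, -0.048, 0.705, -0.266]
force: [3.8, -1.1, 1.0]
finger_gap: 0.0002
```

Run:
```python
from h import *
o,M=st();print(W(o['ee_pos']),'Fw',o['force']@XW,o['force']@YW)
f=snap('scene','scene12.png')
i=cv2.imread('pics/scene12.png')
cv2.imwrite('pics/s12.png',cv2.resize(i[60:310,150:430],None,fx=2.4,fy=2.4))
for g in (.8,.9,1.,1.1):print(g,[((proj(f,G(0,y,.006,g))-[150,60])*2.4).round() for y in(-.15,.15)])
```

```text
t 21.35 p [ 0.5181 -0.039   0.2978] jaw -18.1 y [ 0.281  0.854 -0.438] F [ 3.8 -1.1  1. ] T [-0.56 -0.25 -0.81] gap 0.0002 j [ 1.25  0.57 -0.87  1.88 -0.75  1.16  0.54]
[0.1275 0.0421 0.2978] Fw 0.18233742075667692 -3.932291371394374
0.8 [array([152., 217.]), array([439., 156.])]
0.9 [array([153., 220.]), array([446., 157.])]
1.0 [array([154., 226.]), array([455., 161.])]
1.1 [array([157., 235.]), array([464., 168.])]
```

View pics/s12.png

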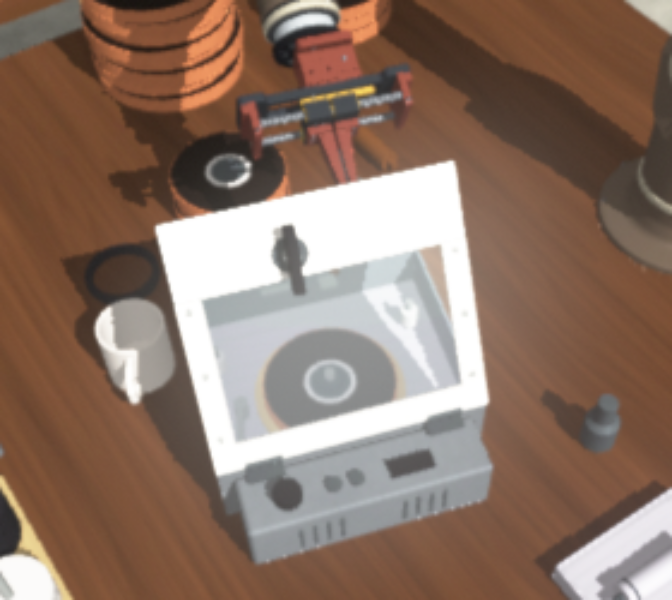

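>>> apply_moves(motion=[{"dp": [0.003, 0.0091, 0.006], "rotation": [0, 0, 0], "grip": 0}, {"dp": [0.003, 0.0091, 0.006], "rotation": [0, 0, 0], "grip": 0}, {"dp": [0.0032, 0.0096, 0.005], "rotation": [0, 0, 0], "grip": 0}, {"dp": [0.0032, 0.0096, 0.005], "rotation": [0, 0, 0], "grip": 0}, {"dp": [0.0033, 0.01, 0.004], "rotation": [0, 0, 0], "grip": 0}, {"dp": [0.0033, 0.01, 0.004], "rotation": [0, 0, 0], "grip": 0}, {"dp": [0, 0, 0], "rotation": [0, 0, 0], "grip": 0}])

```text
time_s: 22.1
ee_pos: [0.5367, 0.0187, 0.3272]
tool_rot: [0.656, -0.049, 0.705, -0.265]
force: [3.6, 0.8, 0.5]
finger_gap: 0.0008
```

Run:
```python
from h import *
o,M=st();print(W(o['ee_pos']),'Fw',o['force']@XW,o['force']@YW)
```

```text
t 22.1 p [0.5367 0.0187 0.3272] jaw -18.1 y [ 0.28   0.854 -0.438] F [3.6 0.8 0.5] T [-0.49 -0.24 -0.7 ] gap 0.0008 j [ 1.19  0.51 -0.92  1.9  -0.82  1.11  0.48]
[0.1881 0.0425 0.3272] Fw 1.9112150466974573 -3.1143514128193677
```

>>> apply_moves(motion=[{"dp": [0.0034, 0.0103, 0.003], "rotation": [0, 0, 0], "grip": 0}, {"dp": [0.0034, 0.0103, 0.003], "rotation": [0, 0, 0], "grip": 0}, {"dp": [0.0035, 0.0105, 0.002], "rotation": [0, 0, 0], "grip": 0}, {"dp": [0.0035, 0.0105, 0.002], "rotation": [0, 0, 0], "grip": 0}, {"dp": [0.0035, 0.0106, 0.001], "rotation": [0, 0, 0], "grip": 0}, {"dp": [0.0035, 0.0106, 0.001], "rotation": [0, 0, 0], "grip": 0}, {"dp": [0, 0, 0], "rotation": [0, 0, 0], "grip": 0}])

```text
time_s: 22.8
ee_pos: [0.5574, 0.0813, 0.3388]
tool_rot: [0.656, -0.049, 0.705, -0.265]
force: [2.8, -0.2, 0.7]
finger_gap: 0.0008
```

Run:
```python
from h import *
o,M=st();print(W(o['ee_pos']),'Fw',o['force']@XW,o['force']@YW)
f=snap('scene','scene13.png')
i=cv2.imread('pics/scene13.png')
cv2.imwrite('pics/s13.png',cv2.resize(i[60:310,150:430],None,fx=2.4,fy=2.4))
for g in (1.2,1.3,1.4,1.5,1.6):print(g,[((proj(f,G(0,y,.006,g))-[150,60])*2.4).round() for y in(-.15,.15)])
```

```text
t 22.8 p [0.5574 0.0813 0.3388] jaw -18.1 y [ 0.28   0.855 -0.438] F [ 2.8 -0.2  0.7] T [-0.5  -0.15 -0.66] gap 0.0008 j [ 1.11  0.49 -0.96  1.92 -0.88  1.01  0.44]
[0.2541 0.0425 0.3388] Fw 0.6593690977917545 -2.7530161745230943
1.2 [array([160., 247.]), array([474., 178.])]
1.3 [array([163., 262.]), array([484., 191.])]
1.4 [array([168., 281.]), array([495., 207.])]
1.5 [array([173., 302.]), array([506., 226.])]
1.6 [array([179., 327.]), array([517., 247.])]
```

View pics/s13.png

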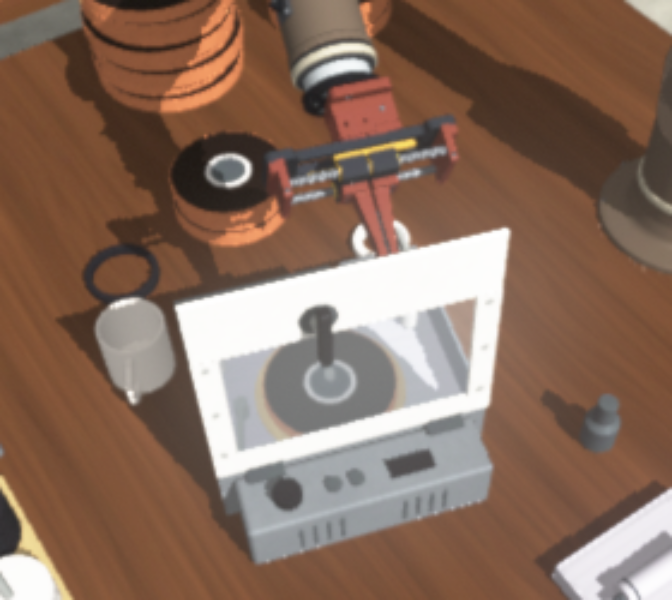

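The guard is at about 1.5 rad. Retreating straight back.

>>> apply_moves(motion=[{"dp": [-0.003, -0.009, 0], "rotation": [0, 0, 0], "grip": 0}, {"dp": [-0.006, -0.018, 0], "rotation": [0, 0, 0], "grip": 0}, {"dp": [-0.01, -0.03, 0], "rotation": [0, 0, 0], "grip": 0}, {"dp": [-0.01, -0.03, 0], "rotation": [0, 0, 0], "grip": 0}, {"dp": [-0.01, -0.03, 0], "rotation": [0, 0, 0], "grip": 0}, {"dp": [-0.005, -0.015, 0], "rotation": [0, 0, 0], "grip": 0}, {"dp": [0, 0, 0], "rotation": [0, 0, 0], "grip": 0}, {"dp": [0, 0, 0], "rotation": [0, 0, 0], "grip": 0}, {"dp": [0, 0, 0], "rotation": [0, 0, 0], "grip": 0}, {"dp": [0, 0, 0], "rotation": [0, 0, 0], "grip": 0}])

```text
time_s: 23.85
ee_pos: [0.5134, -0.0501, 0.3387]
tool_rot: [0.656, -0.049, 0.705, -0.265]
force: [0.1, -0.1, 0.2]
finger_gap: 0.0005
```

Run:
```python
from h import *
o,M=st();print(W(o['ee_pos']))
f=snap('scene','scene14.png');snap('top','top14.png')
```

```text
t 23.85 p [ 0.5134 -0.0501  0.3387] jaw -18.0 y [ 0.279  0.855 -0.438] F [ 0.1 -0.1  0.2] T [-0.76  0.14 -0.02] gap 0.0005 j [ 1.28  0.52 -0.88  1.84 -0.76  1.25  0.49]
[0.1155 0.043  0.3387]
```

View pics/scene14.png

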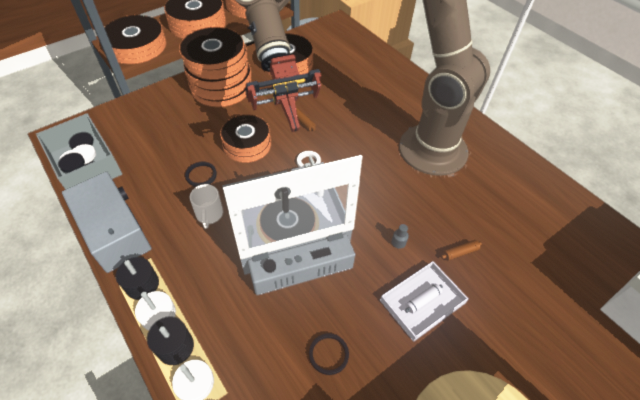

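View pics/top14.png

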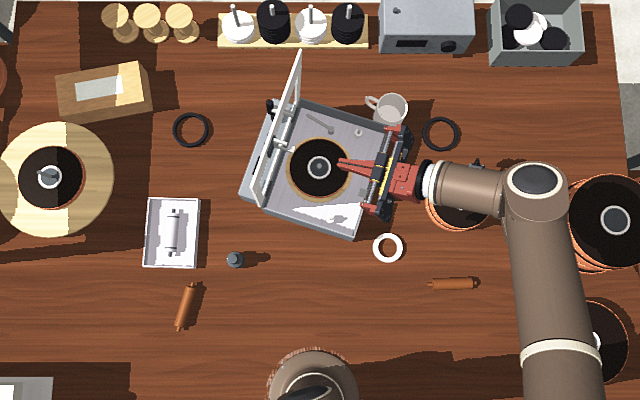

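The guard stands upright, with its edge running (265,207) to (298,55). The roller is in the tray at (172,232). The weight (235,260), white ring (388,248), mug (390,108) and both black rings are where they were, and the robot is clear. Handing in.

```bash
python3 -c "
from h import *
print(hand_in())"
```

```text
the job is handed in; nothing more can be done
None
```

The roller is lying in the tray, the guard is open and upright, and the job was handed in at about 24 s of the 72 s allowed. No verdict was reported.

- **Roller:** I set it down under contact (the force rose as it met the tray floor) and opened the fingers there. The last top and scene pictures show it inside the tray, near the middle.
- **T-handle:** I gripped the bar and turned it about 87°, until it pointed at the front edge.
- **Guard:** I lifted it by the handle to about 0.1 rad and let go. I then pushed the catch tab about 10 mm to the left with the shut fingers under the overhang. Still holding it aside, I raised the edge past the catch and swung the guard up to about 1.5 rad.

**Last checks:**
- The guard stayed upright after I backed off, and the force on the tool was near zero.
- By eye, the weight, mug and the three core rings had not moved in the last pictures. The stack was partly hidden behind the arm in the top view, but showed unmoved in the scene view.
- The guard and catch values are my estimates from the images and the spring force, not direct joint readings.
- Before I moved under the guard, one wrist view put its edge 4–5 pixels (up to about 6 mm) above my prediction. A closer view settled this: the guard was at about 0.10 rad, not 0.09.

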